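# Seat the check cartridge in the reader

## Robot

A 7-joint arm with a two-finger parallel gripper is mounted at the origin on the work surface. World frame = base frame: x ahead of the robot, y to its left, z up, the work surface at z = 0. Lengths are in m, angles in rad, forces in N, time in s.
With the tool pointing down it reaches from about 0.35 to 0.775 m from the base axis. Payload 3.1 kg.
Tool frame: the origin (TCP) lies at the very end of the fingers, on their centre line; the grasp point (between the pads) lies 19 mm behind it (robot.tcp_to_grasp is the distance from the TCP to the grasp point, in m); z points along the fingers, y is the line along which they close (so a half turn about z gives the same grasp; the last joint's range is limited). The gripper opens to 85 mm and grips with 20 to 120 N. Pads are 22 mm wide; open, the fingers measure 114 mm over their backs; the gripper's body (76 mm by 85 mm) begins 54 mm behind the grasp point. The pads swing forward as they close: fully open they stand 13 mm farther back than shut.
Start: joints at [1.175, 0.311, 0.014, 1.512, -0.004, 1.319, -0.027], TCP at [0.191, -0.516, 0.231] pointing down, gripper open.
Joint ranges: [-2.7, 2.7], [-0.3, 1.91], [-1.27, 1.3], [0.12, 2.57], [-1.44, 4.58], [0.2, 2.03], [-3.05, 3.05]. Speed limits (rad/s): [2.79, 2.79, 3.14, 3.14, 3.14, 3.14, 3.14].

## Interface

Orientations are given as a rotation vector (axis times angle).
In Python, from workcell import robot, vision gives the robot as it stands.
- The arm moves only by the tool move_arm, never from a script. Its argument "rows" is a list of rows, each a list of 7 numbers: the turn, a rotation vector about the tool's x, y, z in degrees, then the shift along the tool's x, y, z in units of 30 mm (1.0 is 30 mm), then the closure, from 0 (fully open) to 1 (shut). In form: [[rx, ry, rz, dx, dy, dz, grip], ...]. A call has 1 to 5 rows; each row is the pose to reach, as a shift and turn from the pose commanded when the call began, along the tool's axes at that moment; what a row does not reach only later rows make up. A row lasts 1/12 s, in which the tool goes at most 41.7 mm and 7.16 degrees, less where a joint would pass 70% of its speed; a pose out of reach is approached as far as the arm can. A call with a gripper value outside its range is refused whole. The fingers move at their own pace and stop on an object; "force" is the grip in N (left out, the last holds). Time passes only in rows, so rows that repeat a pose let the fingers close. It gives the time, the measured TCP pose, the force, the opening and the grip force at its end, in the units of the state.
- robot.get_obs(): the state, without advancing time (a new reading comes with each control period).
- vision.get_image(name): name is "scene" or "top" or "wrist"; returns a dict with "frame" (384x512x3 uint8, red, green, blue), "vfov" (degrees; the focal length in pixels is half the picture's height over the tangent of half this angle, whatever the lens; pixels are square), "cx", "cy" (the principal point, pixels), "R" (3x3) and "t" (3): a world point X has camera coordinates R X + t. Camera axes: x right, y down, z forward; pixel columns grow to the right and rows downward; lengths in m; the calibration is good to about 2 mm. The wrist camera is an equidistant fisheye: a pixel r from the principal point sees the ray r / f radians off the axis. A picture is of the moment at which its call begins. There is no depth.
- robot.finish_job(): hands the job in; it is judged then, once.
The state is a dict: "t": time; "joint_pos": joint angles; "qvel": joint speeds; "effort": joint torques, N m; "position": TCP position; "ee_rot": TCP orientation; "wrist_force": force on the tool from outside, world axes, zero at the start; "wrist_torque": the same for the moment, N m; "width": opening from 0.0 (shut) to 1.0 (fully open); "finger_force": force on a finger pad.
Only numpy, scipy, OpenCV 4.12 (cv2) and the standard library are available. Lean on these libraries where they do the work, as an engineer would, in place of code of your own. Each camera call takes 0.05 s, during which the arm holds its last target. There are 200 camera calls.

## Task

Slide the tall check cartridge with the thick top rim straight up out of its slot in the rack, leaving the two shorter blanks standing in theirs, and lower it into the slot of the reader. Slide it along that slot until the notch in its lower edge drops over the locating pin hidden inside, then press it fully down on the sprung contact bar. Finish still holding the cartridge upright and pressed fully down: do not let go or ease off.

Things in the scene. Friction and masses are not known exactly. Their poses are not given: they have to be found in the camera images.
- card_center (a point): Check cartridge: upright grey plastic plate, 6 mm thick (its x), 90 mm wide (y), 105 mm tall (z up), about 0.12 kg, in one of the rack's slots; alike from both faces. Its top 15 mm is a rim 10 mm thick over the whole width: grip it there, across the thickness. This point is its centre, half-way up, 45 mm below the middle of the rim.
- blank_a_center (a point): A blank: plain grey plate 6 x 90 x 70 mm (thickness x, width y, height z), no rim, standing in another rack slot. This point is its centre.
- blank_b_center (a point): The second blank, same as the first, in the remaining rack slot. This point is its centre.
- rack_mid (a point): Fixed white rack, 160 (x) x 114 (y) mm, 50 mm tall, with three upright slots running along its y, at x = -50, 0 and +50 mm, each 8 mm wide, that guide the plates' two side edges. This point is the middle of its floor, on which the plates stand, 12 mm above the table.
- slot_mid (a point): Fixed white reader, 150 (x) x 180 (y) mm, deck 55 mm above the table, with a slot open at the top, 10 mm wide (x) and 130 mm long (y), its mouth flared to 22 mm over the top 12 mm. A console on its +x side, 37 to 73 mm from the slot's centre line, rises to 75 mm above the table. This point is the middle of the slot's mouth at deck height.
- contact_bar (a joint): Sprung brass bar along the slot's floor, under the whole cartridge: 0 is up (its top 35 mm below the deck), 0.006 (m) is pressed fully down to its stop. It takes about 4 N to start and 9 N to reach the stop, and pushes the cartridge back up when eased.
- card_notch (a point): The middle of the cartridge's lower edge, 52.5 mm below its centre. Here is its notch, 12 mm wide (along y), 18 mm deep (upward), open through the thickness, that fits over the pin in the reader.
- pin_zone (a point): Middle of the slot, 25 mm below the deck, at the height of the tip of the fixed pin inside: steel, upright, 6 mm thick, domed tip. The pin stands somewhere up to 15 mm either way along the slot (y) from here; where is found by feel. The cartridge's lower edge rests at this height while on the pin; with the notch over the pin it drops 10 mm onto the contact bar.
Things that resemble listed ones, but are neither listed nor needed, are in the scene too. What is shaped like the part that bears card_center but yellow is not meant.

How it is judged:
By the outcome, as a careful person would: the job done as asked, in the order asked, and still so for the second after the job is handed in, while the arm keeps its last pose, push and grip.
It also fails if it takes over 58 s, if anything falls off the work surface, if the arm or the gripper's body presses on something with over 40 N, if the wrist force passes 120 N, or if a joint passes its speed limit or range.

## Working session

There is one attempt and no reset: what is moved stays moved. The work goes in short steps, Python scripts to look and compute and a tool call to move; the robot and the scene stay as the last step left them, time stands still between calls to the robot, and variables do not carry over. Pictures are saved under pics/ and viewed, at most 10 in all, crops included, and the job is handed in when it is done.

Besides the shell and the picture viewer there is one more tool, called after "Request:" in YAML: its name, and indented under it one key for each argument. move_arm: Moves the arm, as the interface text tells. Its arguments: {"type":"object","properties":{"rows":{"type":"array","items":{"type":"array","items":{"type":"number"}}},"force":{"type":"number"}},"required":["rows"]}

```bash
mkdir -p pics; ls; python3 - <<'E'
from workcell import robot, vision
import cv2,numpy as np,pickle
o=robot.get_obs(); print({k:np.round(v,3) for k,v in o.items()})
d={}
for n in("scene","top"):
    d[n]=vision.get_image(n); cv2.imwrite(f"pics/{n}0.png",d[n]["frame"][:,:,::-1])
    print(n,{k:np.round(v,3).tolist() for k,v in d[n].items() if k!="frame"})
pickle.dump(d,open("im0.pkl","wb"))
E
```

```text
pics
{'t': np.float64(0.0), 'joint_pos': array([ 1.175,  0.312,  0.014,  1.513, -0.004,  1.319, -0.027]), 'qvel': array([ 0.002,  0.   ,  0.   ,  0.001, -0.   ,  0.   ,  0.001]), 'effort': array([ 0.0000e+00, -3.7992e+01,  1.4600e-01, -2.3059e+01,  1.2000e-02,
        1.3000e-02,  0.0000e+00]), 'position': array([ 0.19 , -0.515,  0.23 ]), 'ee_rot': array([-3.09e+00, -5.53e-01,  1.00e-03]), 'wrist_force': array([-0.689,  0.585, -0.919]), 'wrist_torque': array([ 0.029, -0.064,  0.02 ]), 'finger_force': np.float64(0.0), 'width': np.float64(1.0)}
scene {'vfov': 57.162, 'cx': 255.151, 'cy': 182.821, 'R': [[0.378, 0.926, -0.004], [0.734, -0.302, -0.609], [-0.565, 0.227, -0.793]], 't': [-0.197, -0.39, 1.05]}
top {'vfov': 56.46, 'cx': 261.839, 'cy': 187.15, 'R': [[-0.014, -1.0, -0.009], [-0.992, 0.015, -0.122], [0.123, 0.008, -0.992]], 't': [0.011, 0.588, 0.87]}
```

View pics/scene0.png

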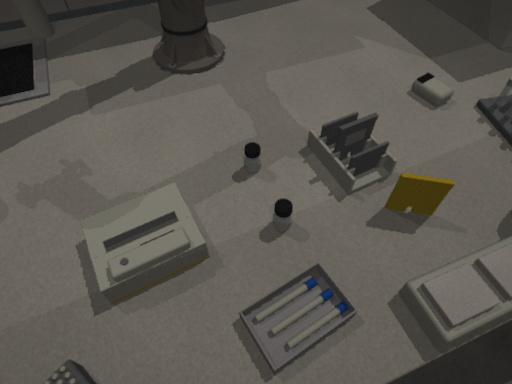

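View pics/top0.png

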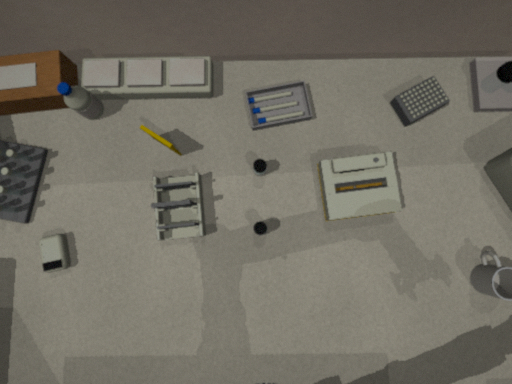

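The scene view shows the rack at about (350,150), holding three grey plates. The middle one, at (355,133), looks tallest. The yellow plate at (418,195) is the decoy, and the reader is at (145,245). In the top view the rack is at (180,205) and the reader at (360,185). I'll confirm the plate in an enlarged crop.

```bash
python3 - <<'E'
import cv2,numpy as np,pickle
d=pickle.load(open("im0.pkl","rb"))
def c(n,x,y,w,h,W,H): 
    f=cv2.resize(d[n]["frame"][y:y+h,x:x+w,::-1],(W,H),interpolation=cv2.INTER_CUBIC)
    return np.clip(f*1.5,0,255).astype(np.uint8)
a=np.hstack([c("scene",300,100,100,75,400,300),c("top",140,160,80,90,400,300)[:, :]]) if 0 else np.hstack([c("scene",300,100,100,100,400,400)[:300],c("top",140,165,100,75,400,300)])
b=np.hstack([c("scene",75,185,140,105,400,300),c("top",310,145,100,75,400,300)])
cv2.imwrite("pics/crop1.png",np.vstack([a,b]))
E
```

```text
(no output)
```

View pics/crop1.png

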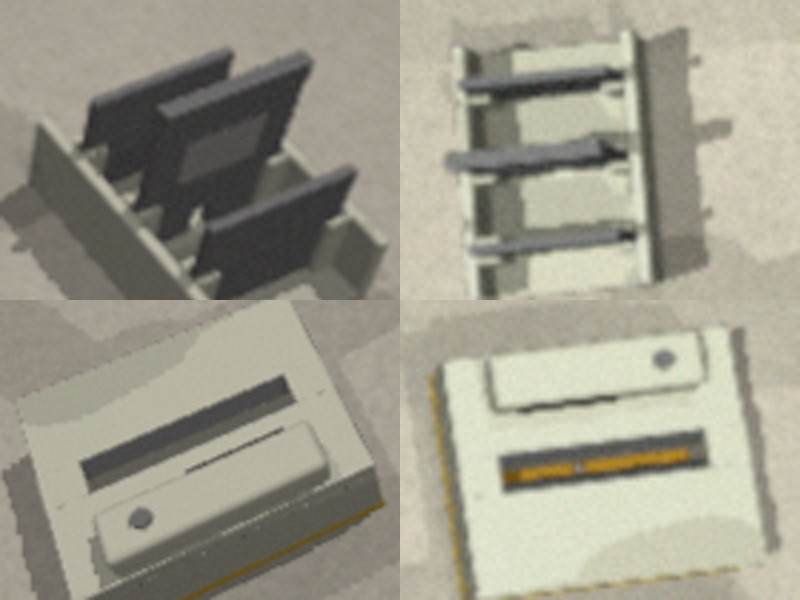

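The crop confirms that the tall plate with the thick rim and label stands in the middle slot. The two short blanks are in the outer slots. The reader slot is visible, with what may be the pin showing as a gap in the brass at top-view pixel (355,187). Next I'll cast rays.

```bash
cat > h.py <<'E'
import numpy as np,cv2
from scipy.spatial.transform import Rotation as Ro
def ray(im,px,fish=False):
    H=im["frame"].shape[0]; f=H/2/np.tan(np.radians(im["vfov"])/2)
    p=(np.asarray(px,float)-[im["cx"],im["cy"]])
    if fish:
        r=np.linalg.norm(p,axis=-1,keepdims=True); th=r/f
        d=np.concatenate([p/np.maximum(r,1e-9)*np.sin(th),np.cos(th)],-1)
    else: d=np.concatenate([p/f,np.ones(p.shape[:-1]+(1,))],-1)
    R=np.array(im["R"]);return -R.T@np.array(im["t"]),d@R
def plane(im,px,z,fish=False):
    c,d=ray(im,px,fish); return c+d*((z-c[2])/d[...,2:3])
def proj(im,X,fish=False):
    H=im["frame"].shape[0]; f=H/2/np.tan(np.radians(im["vfov"])/2)
    q=np.asarray(X)@np.array(im["R"]).T+np.array(im["t"])
    if fish:
        n=np.linalg.norm(q[...,:2],axis=-1,keepdims=True);r=f*np.arctan2(n,q[...,2:3]);p=q[...,:2]/n*r
    else: p=q[...,:2]/q[...,2:3]*f
    return p+[im["cx"],im["cy"]]
def toworld(X,o):  # world point -> shift in tool axes, units 30mm
    R=Ro.from_rotvec(o["ee_rot"]); return R.inv().apply(np.asarray(X)-o["position"])/0.03
E
python3 - <<'E'
from h import *;import pickle
d=pickle.load(open("im0.pkl","rb"));t=d["top"];s=d["scene"]
tp=lambda l:[(140+(x-400)/4,165+y/4) for x,y in l]
tr=lambda l:[(310+(x-400)/4,145+(y-300)/4) for x,y in l]
def show(n,P):
    P=np.array(P);v=P[-1]-P[0];print(n,P.round(4).tolist(),P.mean(0).round(4),"len",np.linalg.norm(v).round(4),"yaw",np.degrees(np.arctan2(-v[0],v[1])).round(2))
show("rim",plane(t,tp([(446,160),(605,148)]),.117))
show("blankA",plane(t,tp([(461,84),(612,72)]),.082))
show("blankB",plane(t,tp([(468,247),(620,232)]),.082))
L=[(500,477),(705,447)];show("slotmid",plane(t,tr(L),.055))
show("slotcorn",plane(t,tr([(499,462),(704,431),(707,463),(503,492)]),.055))
show("deck",plane(t,tr([(440,365),(735,330)]),.055))
show("pin",plane(t,tr([(580,468)]),.03))
# scene
sr=lambda l:[(300+x/4,100+y/4) for x,y in l]
show("rim s",plane(s,sr([(161,113),(311,59)]),.117))
ss=lambda l:[(75+x*.35,185+(y-300)*.35) for x,y in l]
show("slot s",plane(s,ss([(82,462),(287,376),(296,400),(92,492)]),.055))
c,dd=ray(t,[(261,166),(261,229)]);print("bottles z~.06",plane(t,[(260,166),(260,229)],.06).round(3))
print("yellow",plane(t,[(157,137)],.1).round(3))
E
```

```text
rim [[0.5407, 0.2563, 0.117], [0.5463, 0.1649, 0.117]] [0.5435 0.2106 0.117 ] len 0.0916 yaw -176.5
blankA [[0.5892, 0.2595, 0.082], [0.5951, 0.1684, 0.082]] [0.5922 0.2139 0.082 ] len 0.0913 yaw -176.27
blankB [[0.4914, 0.2531, 0.082], [0.499, 0.1626, 0.082]] [0.4952 0.2079 0.082 ] len 0.0908 yaw -175.19
slotmid [[0.578, -0.1783, 0.055], [0.5948, -0.3057, 0.055]] [ 0.5864 -0.242   0.055 ] len 0.1285 yaw -172.48
slotcorn [[0.5874, -0.178, 0.055], [0.6048, -0.3056, 0.055], [0.5848, -0.3063, 0.055], [0.5686, -0.1797, 0.055]] [ 0.5864 -0.2424  0.055 ] len 0.0188 yaw 95.33
deck [[0.649, -0.1436, 0.055], [0.6683, -0.3285, 0.055]] [ 0.6587 -0.236   0.055 ] len 0.186 yaw -174.02
pin [[0.5859, -0.2342, 0.03]] [ 0.5859 -0.2342  0.03  ] len 0.0 yaw -0.0
rim s [[0.5523, 0.1657, 0.117], [0.5472, 0.255, 0.117]] [0.5498 0.2103 0.117 ] len 0.0894 yaw 3.25
slot s [[0.588, -0.3078, 0.055], [0.5749, -0.1785, 0.055], [0.5945, -0.1778, 0.055], [0.6105, -0.305, 0.055]] [ 0.592  -0.2423  0.055 ] len 0.0226 yaw -82.92
bottles z~.06 [[0.638 0.006 0.06 ]
 [0.483 0.008 0.06 ]]
yellow [[0.705 0.252 0.1  ]]
```

Request:
move_arm:
  rows:
    - [0,0,0,0.8,-0.75,0,0]
    - [0,0,0,1.6,-1.5,0,0]
    - [0,0,0,2.4,-2.25,0,0]
    - [0,0,0,3.2,-3.0,0,0]
    - [0,0,0,4.0,-3.75,0,0]

```text
t: 0.52
position: [0.2644, -0.367, 0.2308]
ee_rot: [-3.092, -0.552, 0.001]
wrist_force: [0.5, -0.3, 0.7]
width: 1.002
finger_force: 0.0
```

Request:
move_arm:
  rows:
    - [0,0,0,0.8,-0.75,0,0]
    - [0,0,0,1.6,-1.5,0,0]
    - [0,0,0,2.4,-2.25,0,0]
    - [0,0,0,3.2,-3.0,0,0]
    - [0,0,0,4.0,-3.75,0,0]

```text
t: 0.93
position: [0.3378, -0.22, 0.231]
ee_rot: [-3.092, -0.553, 0.001]
wrist_force: [0.9, -0.2, 0.4]
width: 1.003
finger_force: 0.0
```

Request:
move_arm:
  rows:
    - [0,0,0,0.8,-0.75,0,0]
    - [0,0,0,1.6,-1.5,0,0]
    - [0,0,0,2.4,-2.25,0,0]
    - [0,0,0,3.2,-3.0,0,0]
    - [0,0,0,4.0,-3.75,0,0]

```text
t: 1.35
position: [0.4114, -0.0731, 0.2311]
ee_rot: [3.092, 0.553, -0.001]
wrist_force: [0.3, -1.4, -0.0]
width: 0.996
finger_force: 0.0
```

Request:
move_arm:
  rows:
    - [0,0,0,0.8,-0.75,0,0]
    - [0,0,0,1.6,-1.5,0,0]
    - [0,0,0,2.4,-2.25,0,0]
    - [0,0,0,3.2,-3.0,0,0]
    - [0,0,0,4.0,-3.75,0,0]

```text
t: 1.77
position: [0.485, 0.0738, 0.2309]
ee_rot: [3.092, 0.552, -0.001]
wrist_force: [0.3, -0.2, 0.4]
width: 0.998
finger_force: 0.0
```

Request:
move_arm:
  rows:
    - [0,0,-7,0.7,-0.75,0,0]
    - [0,0,-14,1.4,-1.5,0,0]
    - [0,0,-21,2.1,-2.25,0,0]
    - [0,0,-28,2.8,-3.0,0,0]
    - [0,0,-35,3.5,-3.6,0,0]

```text
t: 2.18
position: [0.5456, 0.2124, 0.2307]
ee_rot: [-2.777, -1.467, 0.002]
wrist_force: [-0.2, 0.4, -0.2]
width: 1.0
finger_force: 0.0
```

Request:
move_arm:
  rows:
    - [0,0,-7,0,0,0,0]
    - [0,0,-14,0,0,0,0]
    - [0,0,-21,0,0,0,0]
    - [0,0,-28,0,0,0,0]
    - [0,0,-35,0,0,0,0]

```text
t: 2.6
position: [0.5457, 0.21, 0.2305]
ee_rot: [-2.209, -2.233, 0.002]
wrist_force: [0.1, -0.8, -0.2]
width: 0.997
finger_force: 0.0
```

```bash
python3 - <<'E'
from h import *;from workcell import robot,vision
import pickle
w=vision.get_image("wrist");o=robot.get_obs()
pickle.dump((w,o),open("w1.pkl","wb"))
print(o["t"],o["position"],o["ee_rot"],o["wrist_force"],Ro.from_rotvec(o["ee_rot"]).as_matrix().round(3).tolist())
f=cv2.resize(w["frame"][:,:,::-1],None,fx=1.5,fy=1.5);cv2.imwrite("pics/w1.png",np.clip(f*1.4,0,255).astype(np.uint8))
print(proj(w,[[.545,.21,.117],[.542,.255,.117],[.548,.165,.117]],True).round(0), w["vfov"],-np.array(w["R"]).T@w["t"])
E
```

```text
2.65 [0.54574812 0.20989977 0.23042777] [-2.20487603e+00 -2.23668088e+00  2.19709869e-03] [-0.57070353 -0.42709455 -0.83354513] [[-0.014, 1.0, -0.002], [1.0, 0.014, -0.0], [-0.0, -0.002, -1.0]]
[[262. 185.]
 [259. 135.]
 [264. 231.]] 65.70646984690485 [0.54450877 0.28158635 0.37311202]
```

View pics/w1.png

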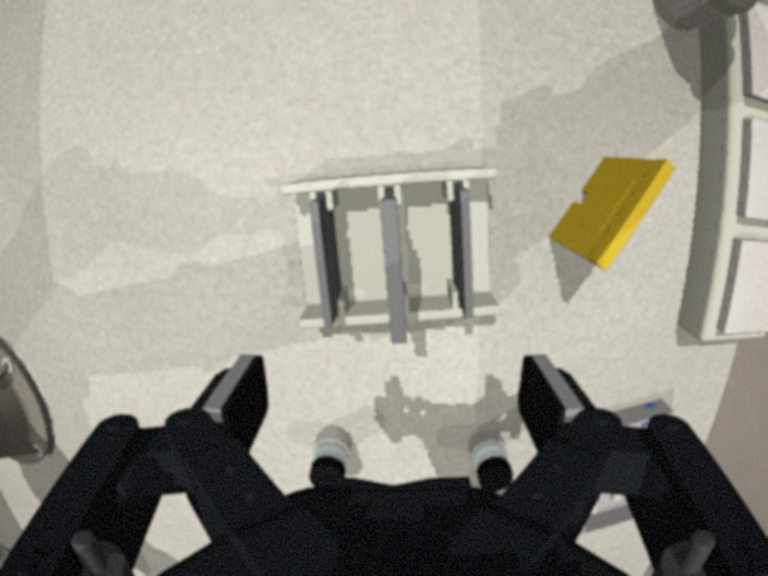

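The wrist view shows the rim from about (389,197) to (398,342) in the 1.5x picture, with the blanks at x≈322 and x≈463. I'll measure it with sub-pixel edges.

```bash
python3 - <<'E'
from h import *;import pickle
w,o=pickle.load(open("w1.pkl","rb"))
g=cv2.cvtColor(w["frame"],cv2.COLOR_RGB2GRAY).astype(float)
for y in range(125,234,8):
    print(y,g[y,250:276].astype(int))
print(g[120:140,261].astype(int),g[218:236,265].astype(int))
E
```

```text
125 [102 123 145 157 155 132  97  73  60  61  61  72 105 141 155 150 139 111
  97  97  94  97  94  97  95  98]
133 [ 99 105 119 110  97  84  84  90  93  92  91  93  90  91 113 142 148 133
 110 101  94  97  96  96  98  96]
141 [144 146 139 120 108 104 106 104 102 106 104 105 103 102  96 103 106 105
 107 105 101 113 134 143 143 146]
149 [145 147 145 138 120 105 101 102 105 102 105 103 103  99 100  95  98 106
 107 105 100 113 136 144 145 142]
157 [142 144 145 141 125 107 102 103 103 105 100 105 102 104 101  93  97 102
 108 104  98  97 111 135 143 146]
165 [145 144 142 145 138 125 109 103 106 104 102 104 103 101 106 100  95 103
 107 110 106 106  98  94 111 129]
173 [142 143 144 144 146 138 120 104 101 104 105 102 104 103  99  99  93  88
 100 106 107 102 100  96  95  94]
181 [144 143 144 142 142 142 124 104  91  91  96  93  92  96  96  90  93  95
 103 106 106 105 100  95  97  95]
189 [142 145 142 143 144 143 139 117  98  93  91  92  93  93  94  95  95  85
  80  72  84  98 104 104 103 101]
197 [142 145 143 143 143 143 143 133 111  94  94  93  93  94  93  95  93  90
  90  89  92  96  93  90  92  92]
205 [103 102 105 103 102 103 104 103 103  95  94  92  90  93  96  91  93  94
  88  91  99 104  95  82  74  72]
213 [154 154 153 153 151 151 151 149 143 122 101  91  92  93  94  93  90  94
  90  88  84  96 103 101 104 104]
221 [105 104 108 108 108 108 109 110 115 114 104  95  93  92  92  89  91  91
  93  89 101 120 119 107 102 104]
229 [156 157 154 152 148 152 152 152 157 156 154 140 132 131 140 142 141 142
 140 140 142 149 153 155 157 148]
[164 156 135 110  88  72  62  64  64  63  62  60  73  93 100 102 103 102
 102 103] [ 93  94  93  89  94  90  91  92  93  91 110 142 158 160 158 156 155 152]
```

```bash
python3 - <<'E'
from h import *;import pickle
w,o=pickle.load(open("w1.pkl","rb"))
P=plane(w,[(253.2,141),(259.2,213)],.117,True);v=P[0]-P[1];print(P.round(4),"yaw",np.degrees(np.arctan2(-v[0],v[1])))
E_=plane(w,[(252.4+5.8,132.5),(260.4+5.8,228)],.117,True);v=E_[0]-E_[1];print(E_.round(4),E_.mean(0),np.linalg.norm(v),np.degrees(np.arctan2(-v[0],v[1])))
P=plane(w,[(256.2,180.2),(262,180.2)],.117,True);print(P)
E
```

```text
[[0.5372 0.2496 0.117 ]
 [0.543  0.1834 0.117 ]] yaw 4.9945157132299425
[[0.5415 0.2571 0.117 ]
 [0.5497 0.1684 0.117 ]] [0.54556985 0.2127318  0.117     ] 0.08911102842945458 5.300974657420672
[[0.54004361 0.21459608 0.117     ]
 [0.54520719 0.21465477 0.117     ]]
```

Request:
move_arm:
  rows:
    - [0,0,-4,0.07,0,0.8,0.4]
    - [0,0,-4,0.07,0,1.6,0.4]
    - [0,0,-4,0.07,0,2.4,0.4]
    - [0,0,-4,0.07,0,3.1,0.4]
    - [0,0,-4,0.07,0,3.7,0.4]
  force: 60

```text
t: 3.07
position: [0.5451, 0.2114, 0.118]
ee_rot: [-2.14, -2.299, 0.004]
wrist_force: [0.3, 0.3, 0.9]
width: 0.604
finger_force: 0.0
```

```bash
python3 - <<'E'
from h import *;from workcell import robot,vision
w=vision.get_image("wrist");o=robot.get_obs()
R=Ro.from_rotvec(o["ee_rot"]).as_matrix()
print(o["position"],o["width"],np.degrees(np.arctan2(R[1,1],R[0,1])),toworld([.545,.212,.0905],o))
cv2.imwrite("pics/w2.png",np.clip(w["frame"][:,:,::-1]*1.4,0,255).astype(np.uint8))
E
```

```text
[0.54301984 0.21003806 0.11446388] 0.6010015319068415 4.128370526102767 [0.0631079  0.07744516 0.79795268]
```

View pics/w2.png

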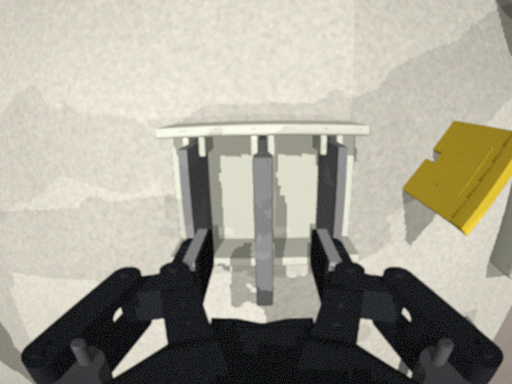

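The rim is centred between the fingers and parallel to the pads, and the blanks are clear outside. I'll descend and grip.

Request:
move_arm:
  rows:
    - [0,0,0,0.05,0.04,0.4,0.4]
    - [0,0,0,0.05,0.04,0.8,0.4]
    - [0,0,0,0.05,0.04,0.8,0.7]
    - [0,0,0,0.05,0.04,0.8,1]
    - [0,0,0,0.05,0.04,0.8,1]
  force: 60

```text
t: 3.53
position: [0.5476, 0.2143, 0.0971]
ee_rot: [2.137, 2.302, 0.002]
wrist_force: [-0.5, 0.3, 0.2]
width: 0.181
finger_force: 0.0
```

Request:
move_arm:
  rows:
    - [0,0,0,0,0,0,1]
    - [0,0,0,0,0,0,1]
    - [0,0,0,0,0,0,1]
    - [0,0,0,0,0,0,1]
    - [0,0,0,0,0,0,1]

```text
t: 3.95
position: [0.5473, 0.2144, 0.0974]
ee_rot: [2.137, 2.303, 0.002]
wrist_force: [-1.3, 0.0, 5.5]
width: 0.102
finger_force: 60.4
```

The grip is about 6 mm high on the rim, so I'll regrip lower.

Request:
move_arm:
  rows:
    - [0,0,0,0,0,0,0.7]
    - [0,0,0,0,0,0,0.7]
    - [0,0,0,-0.05,0,0.22,0.7]
    - [0,0,0,-0.05,0,0.22,1]
    - [0,0,0,-0.05,0,0.22,1]

```text
t: 4.37
position: [0.5467, 0.2115, 0.0886]
ee_rot: [-2.137, -2.302, 0.003]
wrist_force: [-1.0, 0.4, -1.7]
width: 0.105
finger_force: 58.8
```

Request:
move_arm:
  rows:
    - [0,0,0,0,0,0,1]
    - [0,0,0,0,0,0,1]
    - [0,0,0,0,0,0,1]
    - [0,0,0,0,0,0,1]
  force: 80

```text
t: 4.7
position: [0.5467, 0.2123, 0.0894]
ee_rot: [-2.136, -2.303, 0.001]
wrist_force: [-0.7, -0.9, -1.9]
width: 0.098
finger_force: 81.8
```

Request:
move_arm:
  rows:
    - [0,0,0,0,0,-0.4,1]
    - [0,0,0,0,0,-1.0,1]
    - [0,0,0,0,0,-1.7,1]
    - [0,0,0,0,0,-2.4,1]
    - [0,0,0,0,0,-3.1,1]

```text
t: 5.12
position: [0.5474, 0.2128, 0.1849]
ee_rot: [2.136, 2.303, 0.003]
wrist_force: [-0.4, 0.3, -1.2]
width: 0.1
finger_force: 81.8
```

Request:
move_arm:
  rows:
    - [0,0,0,0,0,-0.6,1]
    - [0,0,0,0,0,-1.2,1]
    - [0,0,0,0,0,-1.3,1]
    - [0,0,0,0,0,-1.3,1]

```text
t: 5.45
position: [0.5481, 0.2134, 0.2239]
ee_rot: [2.136, 2.302, 0.007]
wrist_force: [-0.1, -0.3, -1.3]
width: 0.098
finger_force: 81.9
```

```bash
python3 - <<'E'
from h import *;from workcell import robot,vision
s=vision.get_image("scene");w=vision.get_image("wrist");o=robot.get_obs()
R=Ro.from_rotvec(o["ee_rot"]).as_matrix()
print(o["t"],o["position"],o["width"],o["finger_force"],o["wrist_force"],R.round(3).tolist())
a=cv2.resize(s["frame"][50:250,270:470,::-1],(400,400));b=cv2.resize(w["frame"][:,:,::-1],(400,300))
im=np.zeros((400,800,3),np.uint8);im[:,:400]=a;im[:300,400:]=b
cv2.imwrite("pics/l1.png",np.clip(im*1.5,0,255).astype(np.uint8))
E
```

```text
5.55 [0.54684253 0.21212224 0.22110534] 0.10235196325467415 81.92076086997986 [ 0.00516519  0.2710999  -1.33536921] [[-0.075, 0.997, -0.001], [0.997, 0.075, -0.001], [-0.001, -0.001, -1.0]]
```

View pics/l1.png

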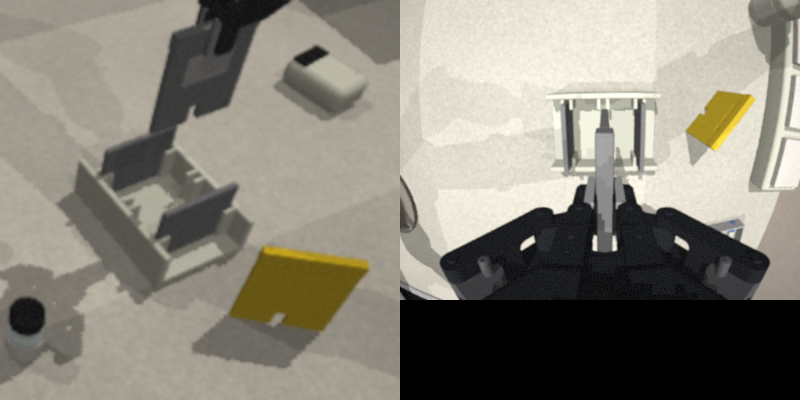

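The card is held upright, both blanks are still in the rack, and the notch is visible. Next I'll carry it past the reader so the wrist camera can see the slot.

Request:
move_arm:
  rows:
    - [0,0,0,-0.6,0,0,1]
    - [0,0,0,-1.5,0,0,1]
    - [0,0,0,-2.5,0,0,1]
    - [0,0,0,-3.6,0,0,1]
    - [0,0,0,-4.7,0,0,1]

```text
t: 5.97
position: [0.5566, 0.0704, 0.22]
ee_rot: [-2.134, -2.303, 0.004]
wrist_force: [0.0, 0.1, -1.8]
width: 0.102
finger_force: 81.8
```

Request:
move_arm:
  rows:
    - [0,0,0,-1,0.02,0,1]
    - [0,0,0,-2,0.05,0,1]
    - [0,0,0,-3,0.07,0,1]
    - [0,0,0,-4,0.09,0,1]
    - [0,0,0,-5,0.1,0,1]

```text
t: 6.38
position: [0.5708, -0.0793, 0.22]
ee_rot: [-2.136, -2.301, 0.003]
wrist_force: [1.0, 1.0, -1.8]
width: 0.101
finger_force: 81.8
```

Request:
move_arm:
  rows:
    - [0,0,0,-1,0,0,1]
    - [0,0,0,-2,0,0,1]
    - [0,0,0,-3,0,0,1]
    - [0,0,0,-4,0.05,0,1]
    - [0,0,0,-5,0.1,0,1]

```text
t: 6.8
position: [0.5849, -0.2285, 0.2198]
ee_rot: [-2.135, -2.301, 0.003]
wrist_force: [0.8, -0.3, -1.6]
width: 0.099
finger_force: 81.8
```

Request:
move_arm:
  rows:
    - [0,0,-2.7,-1,0,0,1]
    - [0,0,-2.7,-2,0,0,1]
    - [0,0,-2.7,-3,0,0,1]
    - [0,0,-2.7,-3.8,0.1,0,1]
    - [0,0,-2.7,-4,0.1,0,1]

```text
t: 7.22
position: [0.5959, -0.3533, 0.2183]
ee_rot: [-2.091, -2.343, 0.007]
wrist_force: [-0.7, -1.2, -2.0]
width: 0.101
finger_force: 81.8
```

Request:
move_arm:
  rows:
    - [0,0,0,0,0,0,1]
    - [0,0,0,0,0,0,1]

```text
t: 7.38
position: [0.5975, -0.3451, 0.2201]
ee_rot: [-2.079, -2.351, -0.001]
wrist_force: [1.0, 1.1, -1.0]
width: 0.1
finger_force: 81.8
```

```bash
python3 - <<'E'
from h import *;from workcell import robot,vision
import pickle
w=vision.get_image("wrist");o=robot.get_obs()
pickle.dump((w,o),open("w3.pkl","wb"))
R=Ro.from_rotvec(o["ee_rot"]).as_matrix()
print(o["t"],o["position"],np.degrees(np.arctan2(R[1,1],R[0,1])),R.round(3).tolist())
f=cv2.resize(w["frame"][:,:,::-1],None,fx=1.5,fy=1.5);cv2.imwrite("pics/w3.png",np.clip(f*1.4,0,255).astype(np.uint8))
E
```

```text
7.4333 [ 0.59803487 -0.34387959  0.22074127] 7.135189074564903 [[-0.124, 0.992, -0.001], [0.992, 0.124, 0.003], [0.003, -0.001, -1.0]]
```

View pics/w3.png

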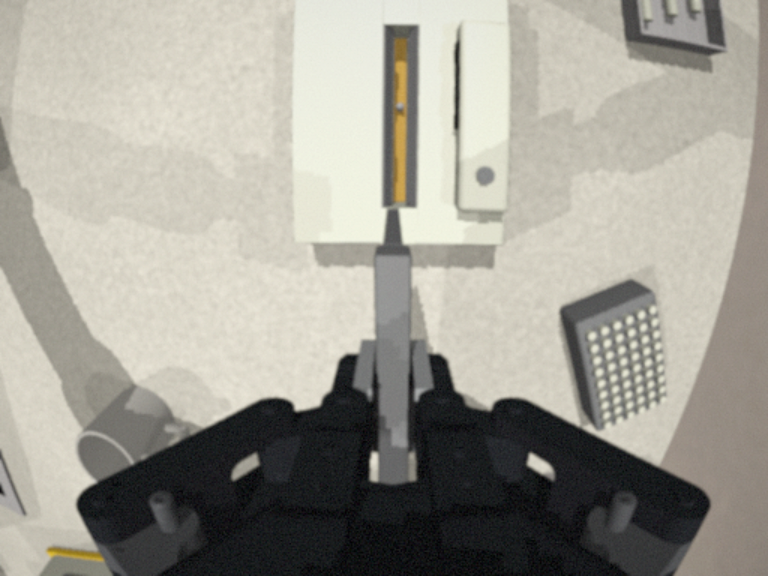

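The reader slot is fully visible, with its mouth at about x 383–418 and y 25–207 in the 1.5x picture. The pin tip is at (400,106), and the card's rim is at x 375–411.

```bash
python3 - <<'E'
from h import *;import pickle
w,o=pickle.load(open("w3.pkl","rb"))
fr=w["frame"].astype(float);g=fr.mean(2)
def edges(y,a,b,thr):
    r=g[y,a:b];i=np.where(np.diff((r<thr).astype(int)))[0]
    return [round(a+k+(r[k]-thr)/(r[k]-r[k+1]),2) for k in i]
L=[];Rr=[]
for y in range(24,132,12):
    e=edges(y,245,290,120);print(y,e)
    if len(e)>=2: L.append((e[0],y));Rr.append((e[-1],y))
print("rim")
RL=[]
for y in range(170,240,10): print(y,edges(y,235,290,120), g[y,244:280].astype(int) if y%30==20 else "")
print("ends",g[10:24,267].astype(int),g[130:146,265].astype(int),"rimend",g[158:174,262].astype(int))
pl=lambda p,z:plane(w,p,z,True)
A=pl(L,.055);B=pl(Rr,.055);C=(A+B)/2
print("width",np.linalg.norm((B-A),axis=1).round(4));k=np.polyfit(C[:,1],C[:,0],1);print("centre x at y=-.242",np.polyval(k,-.242),"yaw",-np.degrees(np.arctan(k[0])))
# pin blob: greyish inside brass
sub=fr[55:90,255:280];print((sub[:,:,0]-sub[:,:,2]).astype(int)[8:24])
E
```

```text
24 [np.float64(255.48), np.float64(278.59)]
36 [np.float64(255.35), np.float64(278.43)]
48 [np.float64(255.3), np.float64(278.5)]
60 [np.float64(255.14), np.float64(278.36)]
72 [np.float64(254.95), np.float64(278.21)]
84 [np.float64(254.84), np.float64(278.09)]
96 [np.float64(254.83), np.float64(277.85)]
108 [np.float64(254.69), np.float64(277.64)]
120 [np.float64(254.58), np.float64(277.55)]
rim
170 [] [115 114 116 114 109  95  85  87  91  89  91  87  89  92  87  89  87  88
  87  88  88  86  86  85  86  87  86  83  82  81  99 109 116 115 113 115]
180 [np.float64(249.11), np.float64(273.56)] 
190 [np.float64(249.4), np.float64(273.79)] 
200 [np.float64(249.45), np.float64(278.51)] [154 155 155 159 151 131 106 102 103 107 106 108 106 107 107 108 109 106
 108 108 106 105 108 105 108 104 106 104  96  95 105 114 115 113 113 126]
210 [np.float64(249.82), np.float64(281.58)] 
220 [np.float64(249.33), np.float64(283.32)] 
230 [np.float64(239.85), np.float64(285.61)] [83 86 86 84 81 80 78 82 89 91 92 90 92 90 92 90 89 91 95 94 97 94 92 97
 94 98 94 94 84 63 56 58 63 79 86 83]
ends [164 164 1
[... 899 characters left out ...]
 7 28 33 13  4  2  3 17 44 51 26  3  2 -1  3  1 -1  7
  10]
 [ 4  3  0  0  0 -2  9 26 36 13  0  2 -1 13 45 53 26  2  2 -1  0  1  0  5
   9]
 [ 4  3 -1  1  2 -1  7 33 40 22  5  0  4 23 52 55 26  2  2 -1  1  1  2  6
  11]
 [ 5  2  0  1 -1 -1  9 32 47 40 21 11 18 36 64 58 25  1  0  1  1  2  2  8
  10]
 [ 6  2  1  0 -3  4  6 31 51 56 47 36 42 51 67 57 25  3  0  2  1 -2  2  5
  10]
 [ 3  2 -1 -1  0  1  9 32 52 61 57 56 56 64 70 57 25  2  1  1  1  0  2  7
  11]
 [ 3  1  0 -1 -1  1 13 30 53 65 70 71 68 68 66 59 28  3  0  1  1  0 -1  5
   9]
 [ 4  3 -1 -1  0 -2  8 30 51 69 78 84 84 75 74 64 26  2 -1  1  3  0  2  7
   8]
 [ 5  2  0  0  0 -1 11 32 50 70 83 89 87 83 78 63 28  2  0 -1  1  3  1  6
  10]]
```

```bash
python3 - <<'E'
from h import *;import pickle
w,o=pickle.load(open("w3.pkl","rb"))
R=Ro.from_rotvec(o["ee_rot"]);loc=lambda P:R.inv().apply(P-o["position"])*1000
pl=lambda p,z:plane(w,p,z,True)
zt=o["position"][2]+.028
print("rim edges local",loc(pl([(249.1,180),(273.6,180),(249.4,190),(273.8,190),(261.3,169.5)],zt)).round(1))
print("slot ends local",loc(pl([(267,15.9),(266,137.5)],.055)).round(1),pl([(267,15.9),(266,137.5)],.055))
print("slot centre local",loc(pl([(267,24),(266.6,70.6),(266.07,120)],.055)).round(1))
P=pl([(266.0,70.6)],.030);print("pin",P,loc(P).round(1))
print("top pin est local",loc(np.array([[.5859,-.2342,.03]])).round(1))
E
```

```text
rim edges local [[ 40.8  -6.1 -27.9]
 [ 40.8   3.7 -27.9]
 [ 36.7  -6.  -27.9]
 [ 36.7   3.8 -27.9]
 [ 45.1  -1.2 -27.9]]
slot ends local [[165.    4.4 166.2]
 [ 36.1   3.3 165.8]] [[ 0.58171786 -0.17910341  0.055     ]
 [ 0.59655913 -0.30722113  0.055     ]]
slot centre local [[155.9   4.4 166.2]
 [105.7   3.9 166. ]
 [ 54.3   3.3 165.9]]
pin [[ 0.58789198 -0.23522719  0.03      ]] [[108.5   3.6 191.1]]
top pin est local [[109.8   1.8 191.1]]
```

Request:
move_arm:
  rows:
    - [0,0,0.6,0.7,0.04,0,1]
    - [0,0,0.6,1.5,0.08,0,1]
    - [0,0,0.6,2.4,0.12,0,1]
    - [0,0,0.6,3.1,0.16,0,1]
    - [0,0,0.6,3.33,0.16,0,1]

```text
t: 7.85
position: [0.591, -0.2381, 0.2226]
ee_rot: [-2.08, -2.351, -0.005]
wrist_force: [0.3, 1.8, -1.1]
width: 0.103
finger_force: 81.8
```

Request:
move_arm:
  rows:
    - [0,0,0,0,0,0,1]
    - [0,0,0,0,0,0.6,1]
    - [0,0,0,0,0,1.4,1]
    - [0,0,0,0,0,2.2,1]
    - [0,0,0,0,0,2.6,1]

```text
t: 8.27
position: [0.5884, -0.2487, 0.1403]
ee_rot: [-2.095, -2.337, 0.006]
wrist_force: [-0.2, -0.1, -1.5]
width: 0.097
finger_force: 81.7
```

Request:
move_arm:
  rows:
    - [0,0,0,0,0,0,1]
    - [0,0,0,0,0,0,1]

```text
t: 8.43
position: [0.5903, -0.2477, 0.1434]
ee_rot: [-2.095, -2.34, 0.001]
wrist_force: [0.2, 0.6, -1.3]
width: 0.101
finger_force: 81.7
```

```bash
python3 - <<'E'
from h import *;from workcell import robot,vision
w=vision.get_image("wrist");s=vision.get_image("scene");o=robot.get_obs()
R=Ro.from_rotvec(o["ee_rot"]).as_matrix()
print(o["t"],o["position"],np.degrees(np.arctan2(R[1,1],R[0,1])),toworld([.5879,-.2352,.107],o)*30, o["wrist_force"])
a=cv2.resize(s["frame"][145:295,75:225,::-1],(400,400));b=cv2.resize(w["frame"][40:296,128:384,::-1],(400,400))
cv2.imwrite("pics/r1.png",np.clip(np.hstack([a,b])*1.4,0,255).astype(np.uint8))
E
```

```text
8.5333 [ 0.59182948 -0.24720155  0.14542384] 6.337698460848525 [12.40836584 -2.6947479  38.40104521] [-0.40878393  0.4052461  -1.66297223]
```

View pics/r1.png

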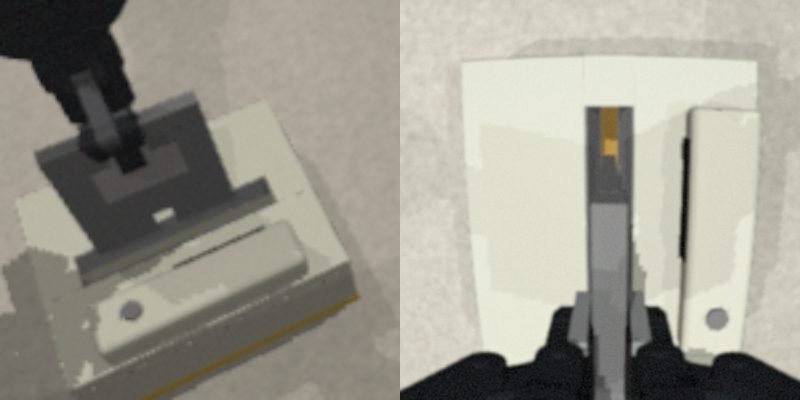

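The card stands right over the slot, aligned with it. I'll lower it gently into the slot.

Request:
move_arm:
  rows:
    - [0,0,0,0,-0.03,0.2,1]
    - [0,0,0,0,-0.03,0.4,1]
    - [0,0,0,0,-0.03,0.6,1]
    - [0,0,0,0,-0.03,0.8,1]
    - [0,0,0,0,-0.03,0.9,1]

```text
t: 8.95
position: [0.589, -0.2467, 0.1154]
ee_rot: [-2.093, -2.34, 0.001]
wrist_force: [-0.6, -0.7, -1.0]
width: 0.101
finger_force: 81.8
```

Request:
move_arm:
  rows:
    - [0,0,0,0,0,0,1]
    - [0,0,0,0,0,0.05,1]
    - [0,0,0,0,0,0.1,1]

```text
t: 9.2
position: [0.59, -0.2467, 0.1139]
ee_rot: [2.094, 2.341, 0.001]
wrist_force: [0.0, -0.2, -0.5]
width: 0.101
finger_force: 81.8
```

No side load so far. I'll go down until it touches the pin at a TCP height of about 0.107.

Request:
move_arm:
  rows:
    - [0,0,0,0,0,0.07,1]
    - [0,0,0,0,0,0.14,1]
    - [0,0,0,0,0,0.14,1]

```text
t: 9.45
position: [0.5894, -0.2467, 0.109]
ee_rot: [-2.094, -2.341, 0.001]
wrist_force: [0.4, -0.3, -1.5]
width: 0.102
finger_force: 81.8
```

Request:
move_arm:
  rows:
    - [0,0,0,0,0,0.05,1]
    - [0,0,0,0,0,0.1,1]
    - [0,0,0,0,0,0.1,1]

```text
t: 9.7
position: [0.5897, -0.2467, 0.1063]
ee_rot: [2.094, 2.341, 0.0]
wrist_force: [0.2, -0.3, -1.2]
width: 0.105
finger_force: 81.9
```

Request:
move_arm:
  rows:
    - [0,0,0,0,0,0.05,1]
    - [0,0,0,0,0,0.05,1]

```text
t: 9.87
position: [0.5901, -0.2468, 0.1059]
ee_rot: [2.094, 2.341, 0.001]
wrist_force: [0.1, 0.3, 2.0]
width: 0.101
finger_force: 82.5
```

Request:
move_arm:
  rows:
    - [0,0,0,0,0,0.05,1]
    - [0,0,0,0,0,0.05,1]

```text
t: 10.03
position: [0.5906, -0.2469, 0.1055]
ee_rot: [2.093, 2.339, 0.001]
wrist_force: [-0.8, -0.3, 7.8]
width: 0.097
finger_force: 83.1
```

The lower edge rests on the pin at 0.1055 with about 8 N. I'll slide toward +y with light pressure.

Request:
move_arm:
  rows:
    - [0,0,0,0.05,0,-0.03,1]
    - [0,0,0,0.1,0,-0.03,1]
    - [0,0,0,0.15,0,-0.03,1]
    - [0,0,0,0.2,0,-0.03,1]
    - [0,0,0,0.2,0,-0.03,1]

```text
t: 10.45
position: [0.59, -0.2436, 0.1058]
ee_rot: [2.093, 2.336, -0.003]
wrist_force: [-0.5, -3.2, 5.4]
width: 0.101
finger_force: 82.8
```

Request:
move_arm:
  rows:
    - [0,0,0,0.03,0,0,1]
    - [0,0,0,0.06,0,0,1]
    - [0,0,0,0.06,0,0,1]

```text
t: 10.7
position: [0.5893, -0.2398, 0.105]
ee_rot: [2.095, 2.339, 0.0]
wrist_force: [0.6, 0.1, -1.6]
width: 0.101
finger_force: 81.9
```

The load vanished, so the notch is over the pin. I'll centre it slightly and lower.

Request:
move_arm:
  rows:
    - [0,0,0,0.03,0,0,1]
    - [0,0,0,0.06,0,0.05,1]
    - [0,0,0,0.06,0,0.1,1]
    - [0,0,0,0.06,0,0.15,1]
    - [0,0,0,0.06,0,0.15,1]

```text
t: 11.12
position: [0.588, -0.2367, 0.0988]
ee_rot: [-2.092, -2.341, 0.001]
wrist_force: [-0.9, -0.1, -1.7]
width: 0.101
finger_force: 81.9
```

Request:
move_arm:
  rows:
    - [0,0,0,0,0,0.05,1]
    - [0,0,0,0,0,0.1,1]
    - [0,0,0,0,0,0.1,1]

```text
t: 11.37
position: [0.5885, -0.2371, 0.0966]
ee_rot: [-2.094, -2.341, 0.0]
wrist_force: [0.1, 0.2, -1.1]
width: 0.099
finger_force: 82.0
```

Dropped below the pin tip with no side load. Next I'll press down onto the bar in steps; it should bottom out at a TCP height of about 0.090. I'm raising the grip force too.

Request:
move_arm:
  rows:
    - [0,0,0,0,0,0.05,1]
    - [0,0,0,0,0,0.1,1]
    - [0,0,0,0,0,0.1,1]
  force: 110

```text
t: 11.62
position: [0.5889, -0.237, 0.0946]
ee_rot: [2.094, 2.341, 0.001]
wrist_force: [-1.0, 0.7, 3.7]
width: 0.095
finger_force: 110.0
```

Request:
move_arm:
  rows:
    - [0,0,0,0,0,0.05,1]
    - [0,0,0,0,0,0.1,1]
    - [0,0,0,0,0,0.1,1]

```text
t: 11.87
position: [0.5891, -0.237, 0.0916]
ee_rot: [2.094, 2.341, 0.001]
wrist_force: [-1.1, 0.5, 6.0]
width: 0.097
finger_force: 110.4
```

Request:
move_arm:
  rows:
    - [0,0,0,0,0,0.05,1]
    - [0,0,0,0,0,0.1,1]
    - [0,0,0,0,0,0.1,1]

```text
t: 12.12
position: [0.5897, -0.2369, 0.0904]
ee_rot: [2.093, 2.34, 0.002]
wrist_force: [-2.9, 0.1, 11.1]
width: 0.096
finger_force: 111.1
```

Request:
move_arm:
  rows:
    - [0,0,0,0,0,0.05,1]
    - [0,0,0,0,0,0.05,1]
    - [0,0,0,0,0,0.05,1]

```text
t: 12.37
position: [0.5902, -0.237, 0.0903]
ee_rot: [2.092, 2.339, 0.002]
wrist_force: [-4.0, 1.3, 16.7]
width: 0.097
finger_force: 111.8
```

Request:
move_arm:
  rows:
    - [0,0,0,0,0,0.04,1]
    - [0,0,0,0,0,0.04,1]
    - [0,0,0,0,0,0.04,1]
    - [0,0,0,0,0,0.04,1]

```text
t: 12.7
position: [0.5905, -0.2369, 0.0903]
ee_rot: [2.091, 2.338, 0.003]
wrist_force: [-5.0, 2.1, 20.1]
width: 0.094
finger_force: 112.4
```

```bash
python3 - <<'E'
from h import *;from workcell import robot,vision
s=vision.get_image("scene");w=vision.get_image("wrist");o=robot.get_obs()
print(o["t"],o["position"],Ro.from_rotvec(o["ee_rot"]).as_matrix().round(3).tolist(),o["wrist_force"],o["wrist_torque"],o["finger_force"])
a=cv2.resize(s["frame"][145:295,75:225,::-1],(400,400));b=cv2.resize(w["frame"][40:296,128:384,::-1],(400,400))
cv2.imwrite("pics/f1.png",np.clip(np.hstack([a,b])*1.4,0,255).astype(np.uint8))
E
```

```text
12.8 [ 0.59051209 -0.23691539  0.0902655 ] [[-0.111, 0.994, 0.005], [0.994, 0.111, -0.002], [-0.002, 0.004, -1.0]] [-3.58697841  2.31262771 19.78495999] [0.41460821 1.4747056  0.00731817] 112.39863304537721
```

View pics/f1.png

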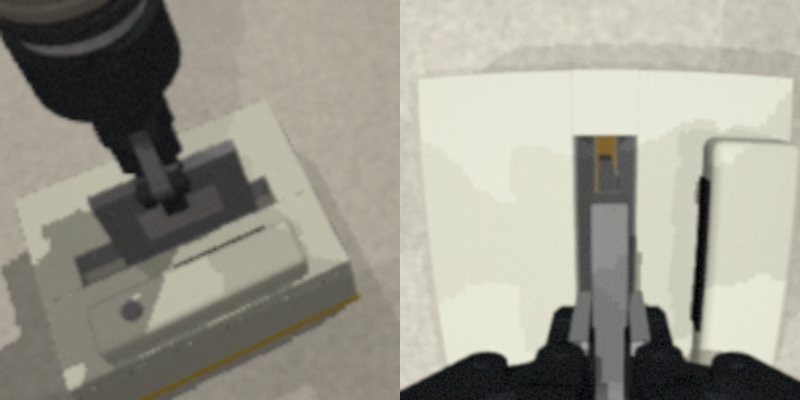

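The card is down in the slot and upright. The height holds at 0.0903 while the force rises from 11 to 20 N, so the bar is at its stop. The card is about 15 mm below where it rested on the pin, against 16 mm expected. Handing in.

```bash
python3 -c "
from workcell import robot
print(robot.finish_job())"
```

```text
the job is handed in; nothing more can be done
None
```

I handed the job in at about 13 s of the 58 s limit: the check cartridge is in the reader with its notch over the pin, held upright and pressed on the contact bar at about 20 N, and both blanks were still in the rack after I lifted it out.

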